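Zero the bench height gauge on its setting cylinder

ROBOT

A 6-joint arm with a two-finger parallel gripper is mounted at the origin on a cart in front of the work surface, level with it; the furniture and walls round the work are solid. World frame = base frame: x ahead of the robot, y to its left, z up, the work surface at z = 0. Lengths are in m, angles in rad, forces in N, time in s.
With the tool pointing down it reaches from about 0.35 to 0.725 m from the base axis. Payload 6 kg.
Tool frame: the origin (TCP) lies at the very end of the fingers, on their centre line; the grasp point (between the pads) lies robot.grasp_offset behind it (robot.grasp_offset is the distance from the TCP to the grasp point, in m); z points along the fingers, y is the line along which they close (so a half turn about z gives the same grasp; the last joint's range is limited). The gripper opens to 85 mm and grips with 20 to 120 N. Pads are 22 mm wide; open, the fingers measure 114 mm over their backs; the gripper's body (76 mm by 85 mm) begins 54 mm behind the grasp point. The pads swing forward as they close: fully open they stand 13 mm farther back than shut.
Start: joints at [-0.839, 0.04, 0.085, 0, -1.615, -0.334], TCP at [0.232, -0.553, 0.195] pointing down, gripper open.
Joint ranges: [-2.56, 2.56], [-1.29, 2.01], [-1.08, 1.49], [-3.29, 1.98], [-2.81, -0.18], [-2.99, 2.99]. Speed limits (rad/s): [2.57, 2.57, 3.01, 3.14, 3.14, 3.14].

INTERFACE

Orientations are given as a unit quaternion [w, x, y, z].
In Python, from rig import robot, cams, hand_in gives the robot as it stands.
- The arm moves only by the tool carry_out, never from a script. Its argument "rows" is a list that holds one entry, the list of rows, each a list of 7 numbers: the shift along the tool's x, y, z in units of 30 mm (1.0 is 30 mm), then the turn, a rotation vector about the tool's x, y, z in units of 8 degrees (1.0 is 8 degrees), then the closure, from 0 (fully open) to 1 (shut). In form: [[[dx, dy, dz, ax, ay, az, gripper], ...]]. A call has exactly 10 rows; each row shifts and turns the commanded pose from where the row before left it, along the tool's axes as they then stand; what a row does not reach is not made up. A row lasts 1/8 s, in which the tool goes at most 62.5 mm and 10.7 degrees, less where a joint would pass 70% of its speed; a pose out of reach is approached as far as the arm can. A call is refused whole if a number of a shift passes 1 or a number of a turn 1, either way. A call with a gripper value outside its range is refused whole. The fingers move at their own pace and stop on an object; the grip force is fixed at half the most. Time passes only in rows, so rows that do not move let the fingers close, or fill a call up. It gives the time, the measured TCP pose, the force, the opening and the grip force at its end, in the units of the state.
- robot.get_obs(): the state, without advancing time (a new reading comes with each control period).
- cams.get_image(name): name is "side" or "top"; returns a dict with "image" (384x512x3 uint8, red, green, blue), "fx", "fy", "cx", "cy" (pixels), "rvec" (rotation vector, rad) and "tvec" (3), from world to camera coordinates, as OpenCV has them. Camera axes: x right, y down, z forward; pixel columns grow to the right and rows downward; lengths in m; the calibration is good to about 2 mm. A picture is of the moment at which its call begins. There is no depth.
- hand_in(): hands the job in; it is judged then, once.
The state is a dict: "time_s": time; "joints": joint angles; "dq": joint speeds; "tau": joint torques, N m; "ee_pos": TCP position; "orientation": TCP orientation; "force": force on the tool from outside, world axes, zero at the start; "torque": the same for the moment, N m; "opening": opening from 0.0 (shut) to 1.0 (fully open); "gripper_force": force on a finger pad.
Only numpy, scipy, OpenCV 4.12 (cv2) and the standard library are available. Lean on these libraries where they do the work, as an engineer would, in place of code of your own. Each camera call takes 0.05 s, during which the arm holds its last target. There are 200 camera calls.

TASK

Set the specimen height gauge to zero: lift the taller of the two steel setting cylinders out of the wooden block, stand it on the gauge's steel plate and slide it back under the plunger until it stands square against both jaws of the V-stop. Leave it there, then turn the dial's knurled bezel until the black zero wedge on the scale lies right at the pointer. Leave the short cylinder in the block and do not disturb the weighing bottle or the petri dish.

Things in the scene. Friction and masses are not known exactly. Their poses are not given: they have to be found in the camera images.
- gauge_stand: fixed gauge stand: grey base, x from -140 to +116 mm, y +-65 mm. Origin on the worktop straight under the plunger; x points from its open front to its column (25 mm thick, at x = 86 mm, 196 mm high), z up. Seen from the robot, the open front is to the right. A flat steel plate (x -132 to +32, y +-42 mm, top at z = 20 mm) leads from the front to the V-stop
- anvil_point (a point): point of the steel plate straight under the plunger (z = 20 mm): the foot of the tall cylinder is centred here when it touches both jaws of the V-stop. The jaws stand 20 mm high behind this point, within y +-16 mm, and touch a 38 mm cylinder at x = 17 mm, y = +-9 mm from here (stand's axes)
- bezel_center (a point): centre of the dial's knurled steel bezel, on the plunger axis, about 175 mm over the worktop; x to the column, z up. The dial lies face up; the bezel is 58 mm across, 9 mm high above and below this point, and turns with the white scale. Under it: dial body 53 mm across down to -22 mm, arm to the column (18 mm wide) from -26 to -43 mm, plunger's ball tip at about -81 mm
- bezel (a joint): turn of the bezel with its scale (rad), clockwise seen from above positive; 0 = zero wedge towards the column; turns freely with light friction and stays where it is left
- plunger (a joint): lift of the spring plunger (m), 0 to 0.009; 0 hanging free, about 0.0019 to 0.0027 on the tall cylinder, depending on how high the arm is clamped; under 2.5 N of spring force
- pointer (a joint): turn of the pointer (rad), clockwise seen from above positive, 0 = towards the column; driven by the plunger, one full turn per 5 mm
- zero_mark (a point): black wedge on the scale that marks zero, 20 mm from the dial's centre; it turns with the bezel
- pointer_tip (a point): tip of the black pointer, 20 mm from the dial's centre
- master_block: wooden block 76 x 160 x 56 mm, fixed, origin under its centre, with two holes 40 mm wide and 46 mm deep at y = +-40 mm
- tall_cylinder: taller steel setting cylinder, 38 mm in diameter and 76 mm high, 0.4 to 0.7 kg, with a 3 mm chamfer round its top; origin at the centre of its foot, z along its axis. It stands in one hole of the block with its upper 30 mm showing
- short_cylinder: shorter steel cylinder, 38 mm in diameter and 60 mm high, in the other hole with its upper 14 mm showing; stays there
- weighing_bottle: glass weighing bottle with a lid, 44 mm in diameter, 57 mm high, origin under its centre; bystander
- petri_dish: glass petri dish, 65 mm in diameter, 18 mm high, origin under its centre; bystander
Not all that is in view belongs to the job. What is shaped like the tall_cylinder but turquoise or yellow is not meant.

How it is judged:
By the outcome, as a careful person would: the job done as asked, in the order asked, and still so for the second after the job is handed in, with the robot touching nothing.
It also fails if it takes over 64 s, if anything falls off the work surface, if the arm or the gripper's body presses on something with over 40 N, if the wrist force passes 120 N, or if a joint passes its speed limit or range.

## Working session

There is one attempt and no reset: what is moved stays moved. The work goes in short steps, Python scripts to look and compute and a tool call to move; the robot and the scene stay as the last step left them, time stands still between calls to the robot, and variables do not carry over. Pictures are saved under pics/ and viewed, at most 10 in all, crops included, and the job is handed in when it is done.

Besides the shell and the picture viewer there is one more tool, called in YAML: its name, and indented under it one key for each argument. carry_out: Moves the arm, as the interface text tells. Its arguments: {"type":"object","properties":{"rows":{"type":"array"}},"required":["rows"]}

```bash
mkdir -p pics; ls
python3 - <<'E'
from rig import robot,cams
import cv2
print(robot.get_obs(), robot.grasp_offset)
for n in("side","top"):
    d=cams.get_image(n); cv2.imwrite(f"pics/{n}0.png",cv2.resize(d["image"][:,:,::-1],(800,600),interpolation=cv2.INTER_CUBIC))
    print({k:v for k,v in d.items() if k!="image"})
E
```

```text
pics
{'time_s': 0.0, 'joints': array([-8.39242890e-01,  4.08070123e-02,  8.37758919e-02, -4.53006321e-04,
       -1.61551536e+00, -3.33676890e-01]), 'dq': array([-0.00056122,  0.00047175, -0.00215744, -0.00020373,  0.00052779,
        0.00065995]), 'tau': array([-1.28838135e-03, -3.68208683e+01,  3.47410440e+01,  6.93208650e+00,
       -5.39682718e-03,  4.40125802e-05]), 'ee_pos': array([ 0.23236898, -0.55273448,  0.19426453]), 'orientation': array([-2.49412572e-04, -1.97638307e-01,  9.80274596e-01,  8.68767984e-04]), 'force': array([ 0.62365017, -0.1753086 ,  0.34651182]), 'torque': array([ 0.0415036 ,  0.02066295, -0.00194088]), 'gripper_force': 0.0, 'opening': 1.0024951926462438} 0.0187
{'fx': 473.68106860991173, 'fy': 473.68106860991173, 'cx': 255.37069458018436, 'cy': 187.34880403272598, 'rvec': array([ 0.06811791,  2.74641369, -1.51055444]), 'tvec': array([0.57062025, 0.12376378, 1.30082478])}
{'fx': 403.79559328753726, 'fy': 403.79559328753726, 'cx': 259.5171559024067, 'cy': 193.7451774826484, 'rvec': array([ 2.12812148, -2.09037716,  0.16035112]), 'tvec': array([-0.02876128,  0.55961547,  0.88783437])}
```

View pics/side0.png

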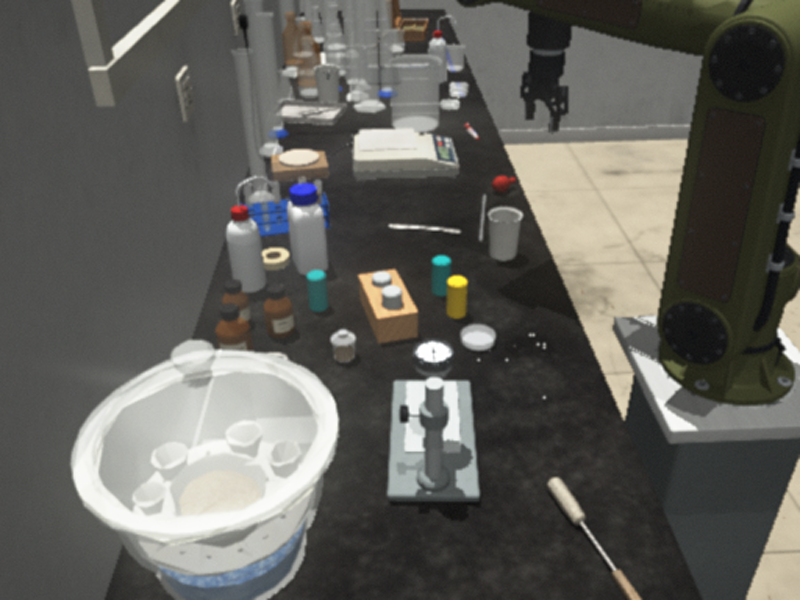

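View pics/top0.png

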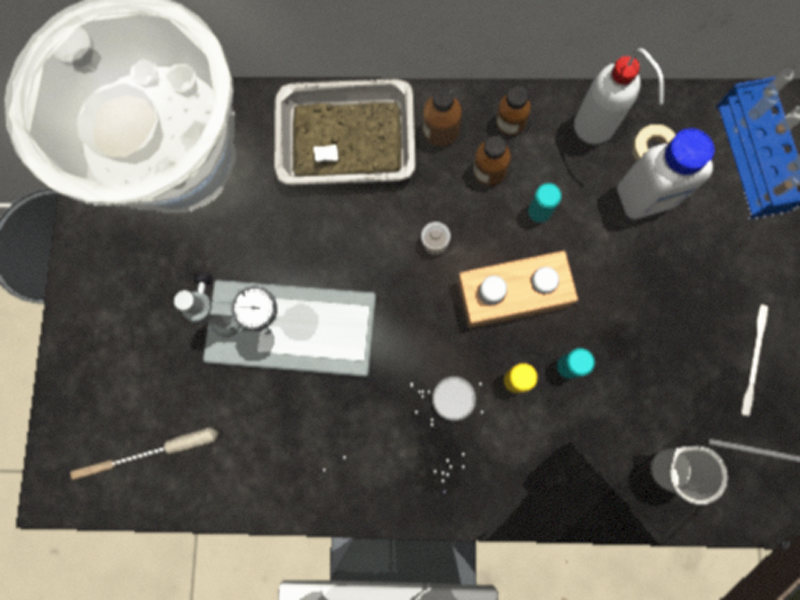

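The side view shows the gauge at (435,440), and the block at (388,305) with its taller cylinder nearer the gauge at (392,297). The top view shows the dial at (254,308), the tall cylinder at (493,290), the short one at (545,280), the dish at (454,398) and the bottle at (435,237).

```bash
cat > h.py <<'E'
import numpy as np,cv2
from rig import robot,cams
def cam(n):
    d=cams.get_image(n); K=np.array([[d["fx"],0,d["cx"]],[0,d["fy"],d["cy"]],[0,0,1]])
    return d["image"],K,cv2.Rodrigues(d["rvec"])[0],d["tvec"].reshape(3)
def w(c,u,v,z):   # native pixel -> world at height z
    _,K,R,t=c; r=R.T@np.linalg.solve(K,[u,v,1]); o=-R.T@t
    return o+r*(z-o[2])/r[2]
def p(c,X):
    _,K,R,t=c; q=K@(R@np.asarray(X)+t); return q[:2]/q[2]
def tri(cs,uvs):
    Ps=[c[1]@np.c_[c[2],c[3]] for c in cs]
    X=cv2.triangulatePoints(Ps[0],Ps[1],np.float64(uvs[0]),np.float64(uvs[1])).ravel();return X[:3]/X[3]
def crop(c,x,y,wd,ht,s):
    im=c[0][y:y+ht,x:x+wd,::-1]; return cv2.resize(im,None,fx=s,fy=s,interpolation=cv2.INTER_CUBIC)
E
python3 - <<'E'
from h import *
t=cam("top");s=cam("side")
a=crop(t,110,170,135,75,5);b=crop(t,285,155,90,45,5)
o=np.zeros((600,800,3),np.uint8);o[:375,:675]=a;o[375:,:450]=b
cv2.imwrite("pics/c1.png",o)
a=crop(s,225,165,100,160,3.7);cv2.imwrite("pics/c2.png",a[:600])
print(-t[2].T@t[3],-s[2].T@s[3])
E
```

```text
[ 0.38764969 -0.05140126  0.97433678] [0.60031187 1.00820719 0.81007035]
```

View pics/c1.png

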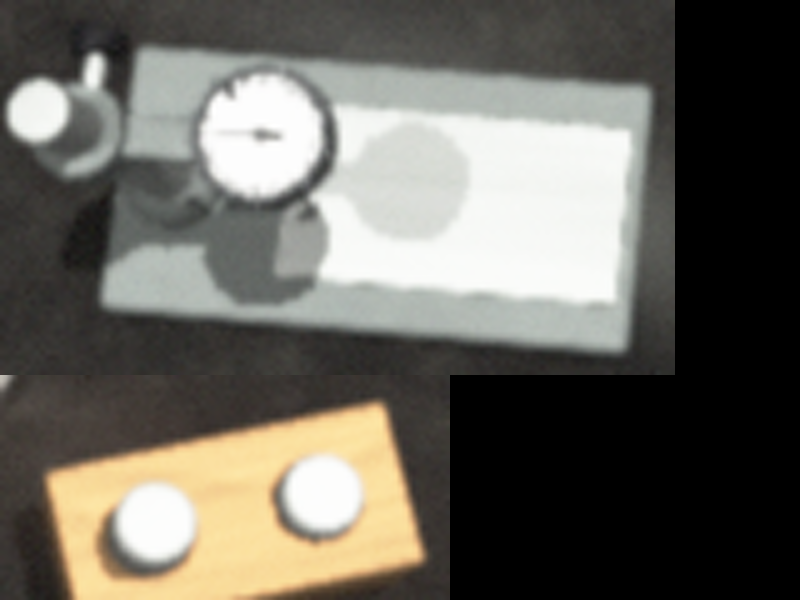

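View pics/c2.png

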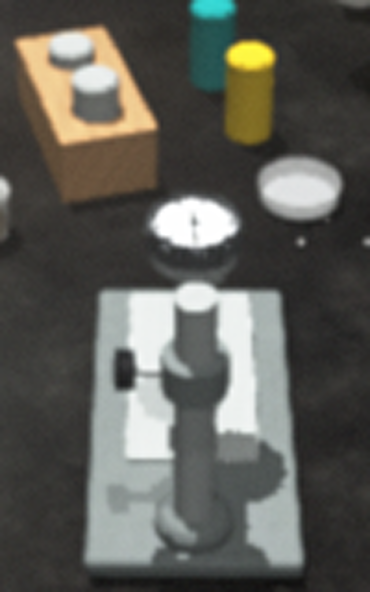

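The top crop shows the dial centre at (265,136), base corners (133,47), (652,86), (628,353) and (102,306), and plate front corners (632,130) and (617,302). The tall top is at (155,522), the short top at (320,495), and the block corners at (47,470), (384,403) and (425,560). In the side crop, the tall top is at (95,78) and the dial at (194,222).

Run:
```python
from h import *
np.set_printoptions(precision=4,suppress=True)
t=cam("top");s=cam("side")
T=lambda x,y:((x+.5)/5-.5+110,(y+.5)/5-.5+170)
B=lambda x,y:((x+.5)/5-.5+285,(y-375+.5)/5-.5+155)
S=lambda x,y:((x+.5)/3.7-.5+225,(y+.5)/3.7-.5+165)
print("plate",[w(t,*T(*q),.02) for q in[(632,130),(617,302)]])
b=[w(t,*T(*q),.015) for q in[(133,47),(652,86),(628,353),(102,306)]]
print("base",b,[np.linalg.norm(b[i]-b[i-1]) for i in range(4)])
print("dial",w(t,*T(265,136),.184),"col",w(t,*T(38,110),.196))
print("dial tri",tri((t,s),(T(265,136),S(194,222))))
ta=w(t,*B(155,522),.086);sh=w(t,*B(320,495),.07);print("tall",ta,"short",sh,np.linalg.norm((ta-sh)[:2]))
print("tall tri",tri((t,s),(B(155,522),S(95,78))), "short tri",tri((t,s),(B(320,495),S(71,48))))
print("blk",[w(t,*B(*q),.056) for q in[(47,470),(384,403),(425,560)]])
print("bottle",w(t,435*.64,237*.64,.057),"dish",w(t,454*.64,398*.64,.018))
print("yellow",w(t,522*.64,377*.64,.076))
```

```text
plate [array([0.5605, 0.0389, 0.02  ]), array([0.4776, 0.0434, 0.02  ])]
base [array([0.5992, 0.2867, 0.015 ]), array([0.5833, 0.0304, 0.015 ]), array([0.4539, 0.0379, 0.015 ]), array([0.4717, 0.2919, 0.015 ])] [np.float64(0.1276314733269334), np.float64(0.25684834950102775), np.float64(0.12961579595793424), np.float64(0.25456208014201537)]
dial [0.5262 0.1708 0.184 ] col [0.5332 0.2591 0.196 ]
dial tri [0.5273 0.1719 0.1798]
tall [ 0.5777 -0.1452  0.086 ] short [ 0.5947 -0.2218  0.07  ] 0.07854727473216534
tall tri [ 0.5783 -0.1454  0.084 ] short tri [ 0.596  -0.2228  0.0652]
blk [array([ 0.6082, -0.0983,  0.056 ]), array([ 0.6423, -0.255 ,  0.056 ]), array([ 0.568 , -0.2718,  0.056 ])]
bottle [ 0.6604 -0.0613  0.057 ] dish [ 0.4223 -0.0932  0.018 ]
yellow [ 0.4514 -0.1862  0.076 ]
```

carry_out:
  rows:
    - [[-1,0,0,0,0,-1,0],[-1,0,0,0,0,-1,0],[-1,0,0,0,0,-1,0],[-1,0,0,0,0,-1,0],[-1,0,0,0,0,-1,0],[-1,0,0,0,0,-1,0],[-1,0,0,0,0,-1,0],[-1,0,0,0,0,-0.94,0],[0,-1,0,0,0,0,0],[0,-1,0,0,0,0,0]]

```text
time_s: 1.55
ee_pos: [0.4373, -0.38, 0.1959]
orientation: [0.0, -0.684, 0.729, -0.001]
force: [0.5, 0.2, 0.2]
opening: 1.002
gripper_force: 0.0
```

```bash
cat >> h.py <<'E'
from scipy.spatial.transform import Rotation as Ro
np.set_printoptions(precision=4,suppress=True)
A=np.array([.5274,.173,0]); ex=np.array([.064,.998,0]); ey=np.array([-.998,.064,0])
def Rt(tilt=0): # tool down, y=ey, tilted by `tilt` deg towards column
    return Ro.from_matrix(np.c_[-ex,ey,[0,0,-1]])*Ro.from_euler('y',-tilt,degrees=True)
def go(target,tilt=0):
    o=robot.get_obs(); q=o['orientation']; R=Ro.from_quat(q,scalar_first=True)
    print("t",round(o['time_s'],2),"tcp",o['ee_pos'],"op",round(o['opening'],3),"gf",o['gripper_force'],"F",o['force'],"j",o['joints'])
    print("rot units",(R.inv()*Rt(tilt)).as_rotvec(degrees=True)/8)
    d=np.asarray(target)-o['ee_pos']
    print("shift now-axes",R.inv().apply(d)/.03,"target-axes",Rt(tilt).inv().apply(d)/.03)
E
python3 -c "
from h import *
go([.5785,-.1455,.15])"
```

```text
t 1.55 tcp [ 0.4373 -0.38    0.1959] op 1.002 gf 0.0 F [0.4525 0.2164 0.2372] j [-0.3695 -0.0158  0.0295 -0.0001 -1.6149  0.3057]
rot units [-0.0082 -0.0021  0.0021]
shift now-axes [-8.1018 -4.1988  1.532 ] target-axes [-8.1025 -4.1982  1.5296]
```

carry_out:
  rows:
    - [[-1,-0.5,0,0,0,0,0],[-1,-0.5,0,0,0,0,0],[-1,-0.5,0,0,0,0,0],[-1,-0.5,0,0,0,0,0],[-1,-0.5,0,0,0,0,0],[-1,-0.5,0,0,0,0,0],[-1,-0.6,0.3,0,0,0,0],[-1,-0.6,0.5,0,0,0,0],[-0.1,0,0.7,0,0,0,0],[0,0,0,0,0,0,0]]

```text
time_s: 2.8
ee_pos: [0.5769, -0.1454, 0.1482]
orientation: [-0.001, -0.684, 0.729, 0.001]
force: [-0.4, 0.2, 0.8]
opening: 1.001
gripper_force: 0.0
```

```bash
python3 -c "
from h import *
go([.5785,-.1455,.058])
t=cam('top');s=cam('side')
o=np.zeros((600,800,3),np.uint8);o[:,:400]=crop(t,270,140,80,120,5);a=crop(s,205,130,100,150,4);o[:,400:]=a
cv2.imwrite('pics/c3.png',o)"
```

```text
t 2.8 tcp [ 0.5769 -0.1454  0.1482] op 1.001 gf 0.0 F [-0.4287  0.1951  0.8011] j [ 0.0892  0.0304 -0.0104 -0.0008 -1.5339 -0.1528]
rot units [0.0277 0.0012 0.0032]
shift now-axes [ 0.0007 -0.0661  3.0072] target-axes [ 0.0002 -0.0545  3.0075]
```

View pics/c3.png

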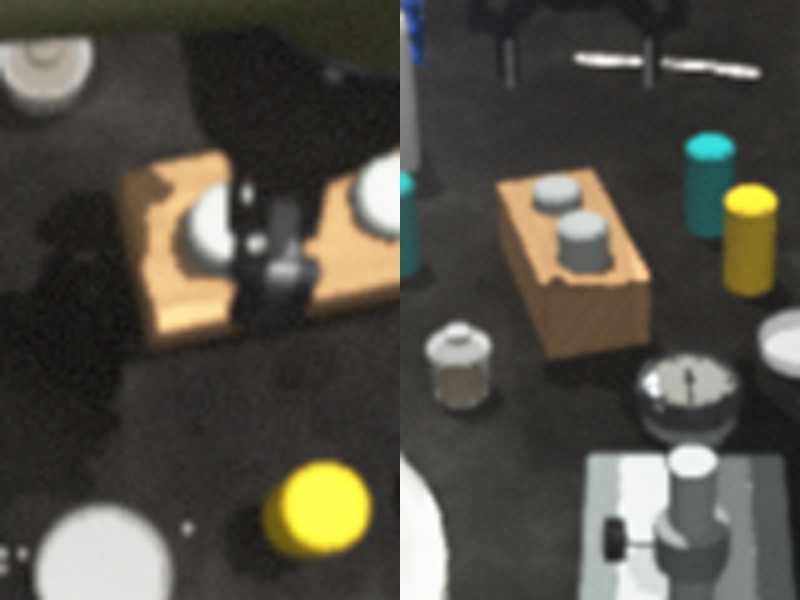

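The picture shows the open fingers over the tall cylinder: the fingertips in the side view, at x about 508 and 650, straddle the cylinder at 583. I descend and grip.

carry_out:
  rows:
    - [[0,-0.05,0.8,0,0,0,0],[0,0,0.8,0,0,0,0],[0,0,0.7,0,0,0,0],[0,0,0.5,0,0,0,0],[0,0,0.2,0,0,0,0],[0,0,0,0,0,0,0.3],[0,0,0,0,0,0,1],[0,0,0,0,0,0,1],[0,0,0,0,0,0,1],[0,0,0,0,0,0,1]]

```text
time_s: 4.15
ee_pos: [0.5793, -0.1461, 0.0604]
orientation: [0.0, -0.684, 0.729, -0.0]
force: [-0.6, 0.4, -0.4]
opening: 0.004
gripper_force: 0.0
```

```bash
python3 -c "
from h import *
go([.5785,-.1455,.16])"
```

```text
t 4.15 tcp [ 0.5793 -0.1461  0.0604] op 0.004 gf 0.0 F [-0.6445  0.4161 -0.4287] j [ 0.0881  0.0595 -0.1411 -0.0001 -1.3701 -0.1524]
rot units [-0.0006  0.0006 -0.0019]
shift now-axes [-0.0172  0.0267 -3.32  ] target-axes [-0.0169  0.027  -3.32  ]
```

```bash
python3 -c "
from h import *
t=cam('top');s=cam('side')
o=np.zeros((600,800,3),np.uint8);o[:,:400]=crop(t,270,140,80,120,5);a=crop(s,205,130,100,150,4);o[:,400:]=a
cv2.imwrite('pics/c4.png',o)
print(p(t,[.5785,-.1455,.086])-[270,140],p(s,[.5785,-.1455,.086])-[205,130],p(s,robot.get_obs()['ee_pos'])-[205,130])"
```

```text
[45.7544 43.6411] [45.2843 55.1141] [45.2026 62.5021]
```

View pics/c4.png

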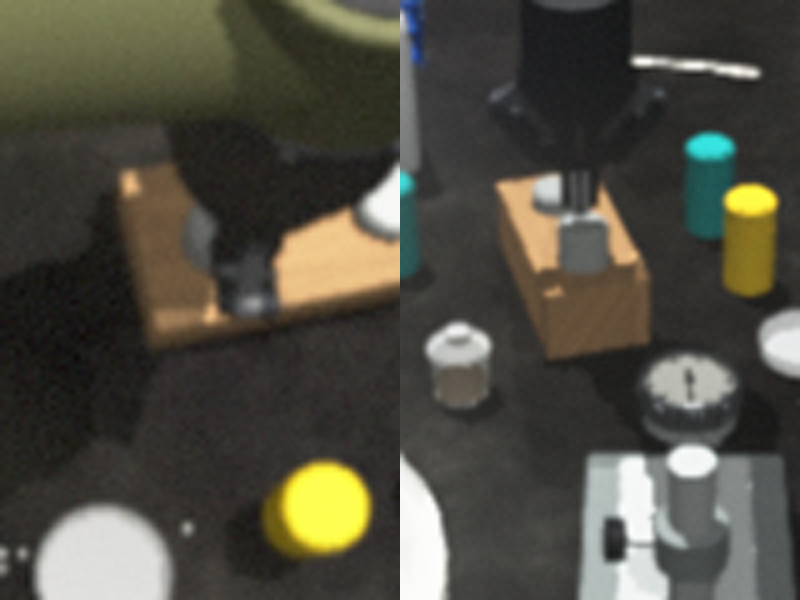

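```bash
python3 -c "
from h import *
s=cam('side');t=cam('top')
for z in(.148,.161):
  for x in(-.0425,.0425): print(p(s,[.5769+x,-.1454,z])-[205,130],p(t,[.5769+x,-.1454,z])-[270,140])
print('closed tip native',p(s,[.5793,-.1461,.0604]),p(t,[.5793,-.1461,.0604]))
cv2.imwrite('pics/c5.png',crop(s,235,140,50,60,10))
"
```

```text
[60.5156 35.8882] [48.9639 58.2366]
[30.2391 36.9119] [48.7134 18.5187]
[60.4978 31.8459] [49.6859 57.1316]
[30.0616 32.8681] [49.4181 16.8292]
closed tip native [250.188  192.4746] [314.8432 185.6252]
```

View pics/c5.png

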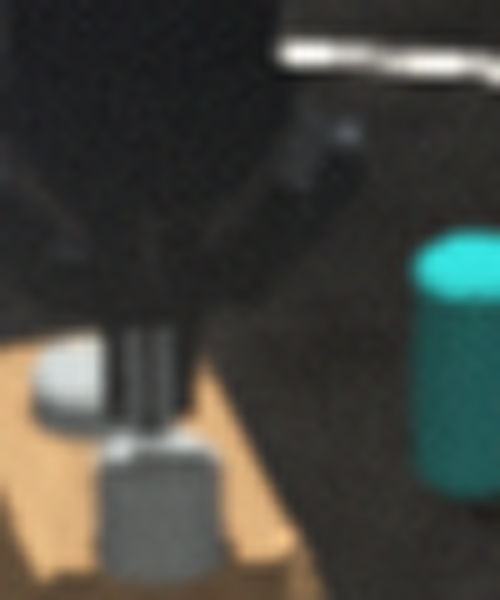

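The crop shows the shut fingertips ending at native row ~183, just above the cylinder's top face. The reported TCP would project to row 192, so the real tips sit ~30 mm higher than reported. I reopen and go lower, watching the force.

carry_out:
  rows:
    - [[0,0,0,0,0,0,0],[0,0,0,0,0,0,0],[0,0,0,0,0,0,0],[0,0,0,0,0,0,0],[0,0,0,0,0,0,0],[0,0,0.2,0,0,0,0],[0,0,0.2,0,0,0,0],[0,0,0.1,0,0,0,0],[0,0,0,0,0,0,0],[0,0,0,0,0,0,0]]

```text
time_s: 5.6
ee_pos: [0.5794, -0.1461, 0.0455]
orientation: [0.0, -0.684, 0.729, -0.0]
force: [0.3, 0.5, -0.1]
opening: 1.0
gripper_force: 0.0
```

```bash
python3 -c "
from h import *
go([.5785,-.1455,.03])
s=cam('side'); g=crop(s,225,150,50,60,10); t=cam('top')
o=np.zeros((600,800,3),np.uint8);o[:,:500]=g;o[:,500:]=crop(t,285,140,60,120,5);cv2.imwrite('pics/c6.png',o)"
```

```text
t 5.6 tcp [ 0.5794 -0.1461  0.0455] op 1.0 gf 0.0 F [ 0.2666  0.5285 -0.0636] j [ 0.0881  0.0677 -0.1603  0.     -1.3426 -0.1525]
rot units [-0.0015  0.0001 -0.0024]
shift now-axes [-0.0185  0.03    0.5151] target-axes [-0.0185  0.0299  0.5151]
```

View pics/c6.png

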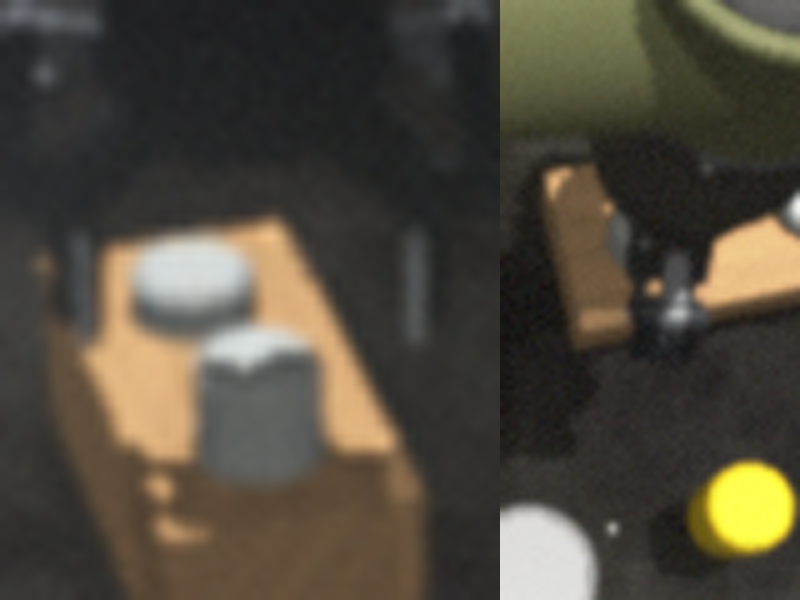

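The fingertips end at row ~184, level with the cylinder's top: open tips at z about 0.087 when 0.0455 is reported. So the reported z is ~29 mm too low. I descend 20 mm more and close.

carry_out:
  rows:
    - [[0,0,0.2,0,0,0,0],[0,0,0.2,0,0,0,0],[0,0,0.2,0,0,0,0],[0,0,0.05,0,0,0,0],[0,0,0,0,0,0,0.3],[0,0,0,0,0,0,1],[0,0,0,0,0,0,1],[0,0,0,0,0,0,1],[0,0,0,0,0,0,1],[0,0,0,0,0,0,1]]

```text
time_s: 6.95
ee_pos: [0.5792, -0.1462, 0.0264]
orientation: [-0.0, -0.684, 0.729, -0.0]
force: [-3.6, 0.9, 5.1]
opening: 0.416
gripper_force: 60.1
```

carry_out:
  rows:
    - [[0,0,-0.3,0,0,0,1],[0,0,-0.5,0,0,0,1],[0,0,-0.7,0,0,0,1],[0,0,-0.7,0,0,0,1],[-0.5,0,-0.1,0,0,0,1],[-1,0.2,0,0,0,0,1],[-1,0.2,0,0,0,0,1],[-1,0.2,0,0,0,0,1],[-1,0.2,0,0,0,0,1],[-1,0.2,0,0,0,0,1]]

```text
time_s: 8.2
ee_pos: [0.559, 0.0223, 0.0939]
orientation: [-0.0, -0.684, 0.729, 0.001]
force: [0.9, 0.5, -4.9]
opening: 0.424
gripper_force: 60.9
```

```bash
python3 -c "
from h import *
go([.522,.0882,.0364])"
```

```text
t 8.2 tcp [0.559  0.0223 0.0939] op 0.424 gf 60.94542824663222 F [ 0.884   0.5287 -4.865 ] j [ 0.398  -0.054  -0.1929 -0.0011 -1.4332 -0.4618]
rot units [0.0111 0.0028 0.0004]
shift now-axes [-2.1119  1.3699  1.9195] target-axes [-2.1126  1.373   1.9165]
```

carry_out:
  rows:
    - [[-0.7,0.5,0,0,0,0,1],[-0.7,0.5,0,0,0,0,1],[-0.7,0.37,0.2,0,0,0,1],[0,0,0.5,0,0,0,1],[0,0,0.5,0,0,0,1],[0,0,0.4,0,0,0,1],[0,0,0.2,0,0,0,1],[0,0,0,0,0,0,1],[0,0,0,0,0,0,1],[0,0,0,0,0,0,1]]

```text
time_s: 9.45
ee_pos: [0.5233, 0.0861, 0.0414]
orientation: [0.001, -0.684, 0.73, -0.0]
force: [0.8, 0.3, -6.0]
opening: 0.423
gripper_force: 61.0
```

```bash
python3 -c "
from h import *
go([.522,.0882,.0364])"
```

```text
t 9.45 tcp [0.5233 0.0861 0.0414] op 0.423 gf 61.037153508514166 F [ 0.8331  0.3001 -6.037 ] j [ 0.5426 -0.1111 -0.3437  0.0001 -1.3371 -0.6071]
rot units [-0.0066  0.0038 -0.0032]
shift now-axes [-0.0675  0.0496  0.1677] target-axes [-0.0676  0.0494  0.1678]
```

carry_out:
  rows:
    - [[-0.06,0.05,0.05,0,0,0,1],[0,0,0.05,0,0,0,1],[0,0,0.05,0,0,0,1],[0,0,0.03,0,0,0,1],[0,0,0,0,0,0,1],[0,0,0,0,0,0,1],[0,0,0,0,0,0,1],[0,0,0,0,0,0,1],[0,0,0,0,0,0,1],[0,0,0,0,0,0,1]]

```text
time_s: 10.7
ee_pos: [0.5217, 0.0879, 0.0364]
orientation: [0.0, -0.684, 0.729, -0.0]
force: [-5.1, 0.7, 3.6]
opening: 0.421
gripper_force: 62.1
```

carry_out:
  rows:
    - [[0,0,0,0,0,0,0],[0,0,0,0,0,0,0],[0,0,0,0,0,0,0],[0,0,0,0,0,0,0],[0,0,-0.5,0,0,0,0],[0,0,-0.8,0,0,0,0],[0,0,-1,0,0,0,0],[0.4,0,-0.7,0,0,0,0],[1,0,0,0,0,0,0],[1,0,0,0,0,0,0]]

```text
time_s: 11.95
ee_pos: [0.5173, 0.0155, 0.1271]
orientation: [0.001, -0.684, 0.729, -0.0]
force: [0.1, 0.1, 0.4]
opening: 0.999
gripper_force: 0.0
```

carry_out:
  rows:
    - [[0,0,0,0,-0.9,0,0],[0,0,0,0,-0.9,0,0],[0,0,0,0,-0.9,0,0],[0,0,0,0,-0.9,0,0],[0,0,0,0,-0.9,0,0],[0,0,0,0,-0.9,0,0],[0,0,0,0,-0.9,0,0],[0,0,0,0,-0.9,0,0],[0,0,0,0,-0.3,0,0],[0,0,0,0,0,0,0]]

```text
time_s: 13.2
ee_pos: [0.517, 0.0154, 0.1251]
orientation: [0.364, -0.592, 0.632, 0.342]
force: [0.2, 0.7, 0.0]
opening: 1.002
gripper_force: 0.0
```

```bash
python3 -c "
from h import *
go([.522,.0879,.038],60)
t=cam('top');s=cam('side')
o=np.zeros((600,800,3),np.uint8);a=crop(t,150,150,200,110,4)[:,:800];o[:330]=crop(t,190,160,200,83,4)[:330];o[330:,:400]=crop(s,215,155,100,68,4)[:270]
o[330:,400:]=crop(t,150,160,50,34,8)[:270]
cv2.imwrite('pics/c7.png',o)"
```

```text
t 13.2 tcp [0.517  0.0154 0.1251] op 1.002 gf 0.0 F [0.2491 0.7265 0.0373] j [-0.3838  0.1294  0.0023 -0.9969 -1.7783  0.2739]
rot units [-0.0022 -0.0072 -0.0092]
shift now-axes [ 1.3006 -0.0123  3.5502] target-axes [ 1.3041 -0.0118  3.5489]
```

```bash
python3 -c "
from h import *
t=cam('top');s=cam('side')
ob=robot.get_obs();R=Ro.from_quat(ob['orientation'],scalar_first=True).as_matrix();P=ob['ee_pos']
H={'A':P-.042*R[:,2],'B':P+[0,0,.029]-.013*R[:,2]}
col={'A':(0,0,255),'B':(0,255,0)}
o=np.zeros((600,800,3),np.uint8)
a=crop(t,210,155,100,80,5)[:400];b=crop(s,205,155,100,150,4)[:600]
for k,X in H.items():
  for q in(-.05,.05):
    u=p(t,X+q*R[:,1]);cv2.circle(a,tuple(int(i) for i in((u-[210,155])*5+2)),3,col[k],1)
    v=p(s,X+q*R[:,1]);cv2.circle(b,tuple(int(i) for i in((v-[205,155])*4+2)),3,col[k],1);print(k,u,v)
o[:400,:400]=a[:,:400];o[:,400:]=b;o[400:,:400]=cv2.resize(crop(t,145,175,50,25,8),(400,200))
cv2.imwrite('pics/c7.png',o)"
```

```text
A [260.0592 183.0558] [256.5805 189.8655]
A [256.0064 230.6581] [295.29   189.8959]
B [247.7286 180.6538] [256.2948 190.4186]
B [243.3406 228.965 ] [295.9407 190.451 ]
```

View pics/c7.png

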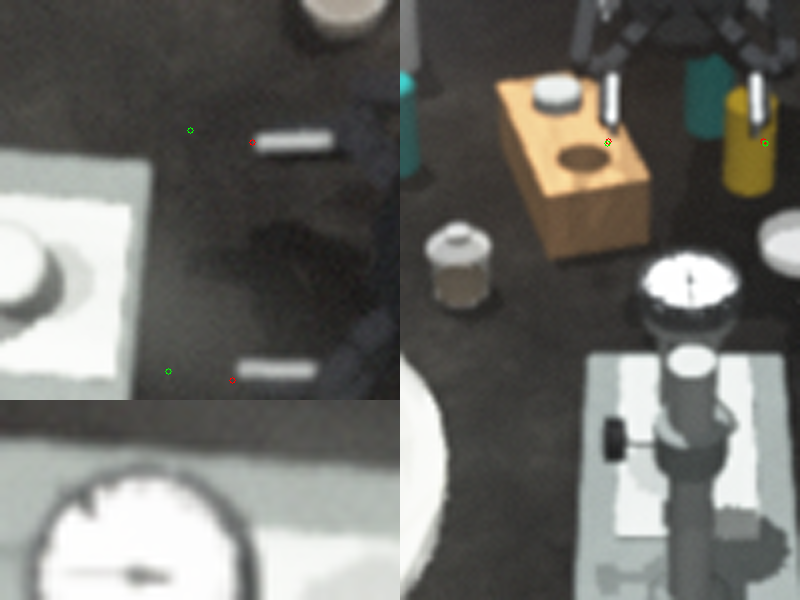

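The red markers (error along the tool axis) fit the silver fingertips at (255,141) and (238,369), so the tool is about 30 mm shorter than reported. The cylinder stands upright on the plate at (0-55,265). The zero wedge is at about 56° clockwise from the column, and the pointer is near 0.

```bash
python3 -c "
from h import *
go([.5245,.1311,.037],60)"
```

```text
t 13.4 tcp [0.5173 0.0166 0.1266] op 1.001 gf 0.0 F [-0.2669  0.2103  0.9706] j [-0.3814  0.1265  0.0026 -0.997  -1.7781  0.2741]
rot units [-0.0004 -0.0143  0.0198]
shift now-axes [0.6652 0.0055 4.8077] target-axes [0.6748 0.0034 4.8064]
```

carry_out:
  rows:
    - [[0.1,0,0.8,0,0,0,0],[0.1,0,0.8,0,0,0,0],[0.1,0,0.8,0,0,0,0],[0.1,0,0.8,0,0,0,0],[0.1,0,0.8,0,0,0,0],[0.15,0,0.6,0,0,0,0],[0,0,0.2,0,0,0,0],[0,0,0,0,0,0,0],[0,0,0,0,0,0,0],[0,0,0,0,0,0,0]]

```text
time_s: 14.65
ee_pos: [0.5247, 0.1302, 0.0369]
orientation: [0.365, -0.592, 0.632, 0.342]
force: [-0.1, -0.8, 0.5]
opening: 1.0
gripper_force: 0.0
```

```bash
python3 -c "
from h import *
go([.5245,.1311,.037],60)
t=cam('top')
# find bright cylinder top blob is on bright plate: just save
cv2.imwrite('pics/c8.png',t[0][:,:,::-1])"
```

```text
t 14.65 tcp [0.5247 0.1302 0.0369] op 1.0 gf 0.0 F [-0.0595 -0.8024  0.5242] j [-0.1929  0.1344 -0.1604 -1.0344 -1.5308  0.3189]
rot units [-0.0086 -0.0016  0.0015]
shift now-axes [-0.0174  0.0084  0.0232] target-axes [-0.0174  0.0084  0.0232]
```

Now close.

carry_out:
  rows:
    - [[0,0,0,0,0,0,0.2],[0,0,0,0,0,0,0.3],[0,0,0,0,0,0,0.4],[0,0,0,0,0,0,0.5],[0,0,0,0,0,0,0.6],[0,0,0,0,0,0,0.7],[0,0,0,0,0,0,1],[0,0,0,0,0,0,1],[0,0,0,0,0,0,1],[0,0,0,0,0,0,1]]

```text
time_s: 15.95
ee_pos: [0.5239, 0.1307, 0.0367]
orientation: [0.364, -0.593, 0.632, 0.342]
force: [-4.0, -2.0, 4.4]
opening: 0.423
gripper_force: 59.5
```

carry_out:
  rows:
    - [[-0.1,0,0.17,0,0,0,1],[-0.15,0,0.26,0,0,0,1],[-0.2,0,0.35,0,0,0,1],[-0.2,0,0.35,0,0,0,1],[-0.2,0,0.35,0,0,0,1],[-0.15,0,0.26,0,0,0,1],[-0.05,0,0.09,0,0,0,1],[0,0,0,0,0,0,1],[0,0,0,0,0,0,1],[0,0,0,0,0,0,1]]

```text
time_s: 17.2
ee_pos: [0.5291, 0.194, 0.0367]
orientation: [0.365, -0.592, 0.632, 0.342]
force: [2.7, -1.9, 3.7]
opening: 0.424
gripper_force: 61.6
```

```bash
python3 -c "
from h import *
go([.5239+.0054,.1307+.0851,.0367],60)"
```

```text
t 17.2 tcp [0.5291 0.194  0.0367] op 0.424 gf 61.64543777704239 F [ 2.6925 -1.8798  3.6516] j [-0.0807  0.0966 -0.1971 -1.0631 -1.4381  0.2644]
rot units [-0.011   0.0036  0.0019]
shift now-axes [-0.3623  0.0398  0.6279] target-axes [-0.3626  0.039   0.6278]
```

carry_out:
  rows:
    - [[-0.05,0,0.087,0,0,0,1],[-0.05,0,0.087,0,0,0,1],[-0.05,0,0.087,0,0,0,1],[-0.05,0,0.087,0,0,0,1],[-0.05,0,0.087,0,0,0,1],[0,0,0,0,0,0,1],[0,0,0,0,0,0,1],[0,0,0,0,0,0,1],[0,0,0,0,0,0,1],[0,0,0,0,0,0,1]]

```text
time_s: 18.45
ee_pos: [0.5299, 0.2076, 0.0367]
orientation: [0.365, -0.593, 0.632, 0.341]
force: [0.2, -8.6, 7.6]
opening: 0.426
gripper_force: 62.3
```

carry_out:
  rows:
    - [[-0.03,0,0.05,0,0,0,1],[-0.03,0,0.05,0,0,0,1],[-0.02,0,0.035,0,0,0,1],[0,0,0,0,0,0,1],[0,0,0,0,0,0,1],[0,0,0,0,0,0,1],[0,0,0,0,0,0,1],[0,0,0,0,0,0,1],[0,0,0,0,0,0,1],[0,0,0,0,0,0,1]]

```text
time_s: 19.7
ee_pos: [0.5301, 0.2121, 0.0367]
orientation: [0.365, -0.593, 0.632, 0.341]
force: [-0.9, -10.2, 7.5]
opening: 0.426
gripper_force: 62.4
```

carry_out:
  rows:
    - [[-0.03,0,0.05,0,0,0,1],[-0.03,0,0.05,0,0,0,1],[-0.01,0,0.02,0,0,0,1],[0,0,0,0,0,0,1],[0,0,0,0,0,0,1],[0,0,0,0,0,0,1],[0,0,0,0,0,0,1],[0,0,0,0,0,0,1],[0,0,0,0,0,0,1],[0,0,0,0,0,0,1]]

```text
time_s: 20.95
ee_pos: [0.5302, 0.216, 0.0367]
orientation: [0.364, -0.593, 0.632, 0.341]
force: [-1.1, -10.7, 7.8]
opening: 0.426
gripper_force: 62.6
```

carry_out:
  rows:
    - [[-0.03,0,0.05,0,0,0,1],[-0.02,0,0.035,0,0,0,1],[0,0,0,0,0,0,1],[0,0,0,0,0,0,1],[0,0,0,0,0,0,1],[0,0,0,0,0,0,1],[0,0,0,0,0,0,1],[0,0,0,0,0,0,1],[0,0,0,0,0,0,1],[0,0,0,0,0,0,1]]

```text
time_s: 22.2
ee_pos: [0.5304, 0.2169, 0.0368]
orientation: [0.364, -0.594, 0.632, 0.34]
force: [-4.5, -19.9, 12.7]
opening: 0.419
gripper_force: 63.6
```

carry_out:
  rows:
    - [[0,0.02,0,0,0,0,1],[-0.01,0.02,0.017,0,0,0,1],[-0.01,0,0.017,0,0,0,1],[0,0,0,0,0,0,1],[0,0,0,0,0,0,1],[0,0,0,0,0,0,1],[0,0,0,0,0,0,1],[0,0,0,0,0,0,1],[0,0,0,0,0,0,1],[0,0,0,0,0,0,1]]

```text
time_s: 23.45
ee_pos: [0.5303, 0.2171, 0.0367]
orientation: [0.364, -0.594, 0.633, 0.339]
force: [-2.5, -23.2, 13.0]
opening: 0.427
gripper_force: 63.8
```

carry_out:
  rows:
    - [[0,0,0,0,0,0,0.5],[0,0,0,0,0,0,0.4],[0,0,0,0,0,0,0],[0,0,0,0,0,0,0],[0,0,0,0,0,0,0],[0.2,0,-0.34,0,0,0,0],[0.4,0,-0.7,0,0,0,0],[0.4,0,-0.7,0,0,0,0],[0,0,0,0,0,0,0.5],[0,0,0,0,0,0,0.7]]

```text
time_s: 24.7
ee_pos: [0.5252, 0.1619, 0.0365]
orientation: [0.365, -0.592, 0.632, 0.342]
force: [0.2, -0.2, -0.8]
opening: 0.603
gripper_force: 0.0
```

```bash
python3 -c "
from h import *
go([.530,.2171,.0367],60)
t=cam('top');s=cam('side');cv2.imwrite('pics/dial1.png',crop(t,140,175,50,40,8));
X=A+[0,0,.184]
for r in(12,15,17,20,22):
  g=cv2.cvtColor(t[0],cv2.COLOR_RGB2GRAY).astype(np.float32)
  v=[]
  for a in range(0,360,10):
    q=X+r/1000*(ex*np.cos(np.radians(a))-ey*np.sin(np.radians(a)))
    v.append(int(cv2.getRectSubPix(g,(1,1),tuple(map(float,p(t,q))))[0,0]))
  print(r,v)
"
```

```text
t 24.7 tcp [0.5252 0.1619 0.0365] op 0.603 gf 0.0 F [ 0.2436 -0.196  -0.7712] j [-0.1384  0.1111 -0.1843 -1.0491 -1.4861  0.2923]
rot units [-0.0051  0.003  -0.0047]
shift now-axes [-0.9277 -0.039   1.5977] target-axes [-0.9283 -0.0408  1.5973]
12 [254, 254, 254, 254, 254, 254, 254, 254, 254, 253, 254, 254, 254, 254, 253, 243, 228, 238, 251, 254, 254, 254, 254, 254, 254, 254, 254, 254, 254, 254, 254, 254, 253, 253, 254, 254]
15 [254, 254, 254, 254, 254, 252, 253, 254, 253, 253, 254, 254, 254, 253, 254, 252, 244, 250, 253, 254, 253, 254, 254, 254, 254, 254, 254, 254, 254, 254, 254, 253, 254, 254, 254, 254]
17 [254, 254, 254, 253, 250, 244, 252, 253, 253, 253, 253, 253, 252, 253, 254, 253, 244, 251, 253, 254, 254, 254, 253, 254, 254, 254, 254, 254, 254, 253, 254, 253, 254, 253, 254, 254]
20 [252, 251, 253, 253, 229, 188, 242, 246, 247, 246, 250, 247, 239, 249, 251, 252, 242, 251, 251, 251, 252, 253, 253, 252, 253, 252, 253, 252, 253, 253, 252, 252, 252, 246, 250, 252]
22 [242, 227, 245, 251, 220, 153, 223, 217, 237, 232, 239, 228, 226, 228, 235, 236, 241, 246, 247, 246, 249, 245, 252, 249, 251, 246, 250, 239, 247, 243, 243, 247, 239, 219, 239, 242]
```

carry_out:
  rows:
    - [[0.15,0,0.08,0,0,0,0.7],[0.14,0.04,0.09,0,0,0,0.7],[0,0,0,0,0,0,0.7],[-0.1,0,0.17,0,0,0,0.7],[-0.1,0,0.17,0,0,0,0.7],[-0.05,0,0.087,0,0,0,0.7],[0,0,0,0,0,0,0.7],[0,0,0,0,0,0,0.7],[0,0,0,0,0,0,0.7],[0,0,0,0,0,0,0.7]]

```text
time_s: 26.05
ee_pos: [0.5249, 0.1768, 0.0265]
orientation: [0.365, -0.592, 0.632, 0.342]
force: [-0.8, -0.4, 0.5]
opening: 0.299
gripper_force: 0.0
```

carry_out:
  rows:
    - [[-0.03,0,0.052,0,0,0,0.7],[-0.03,0,0.052,0,0,0,0.7],[-0.03,0,0.052,0,0,0,0.7],[0,0,0,0,0,0,0.7],[0,0,0,0,0,0,0.7],[0,0,0,0,0,0,0.7],[0,0,0,0,0,0,0.7],[0,0,0,0,0,0,0.7],[0,0,0,0,0,0,0.7],[0,0,0,0,0,0,0.7]]

```text
time_s: 27.3
ee_pos: [0.5253, 0.1823, 0.0266]
orientation: [0.365, -0.592, 0.632, 0.342]
force: [0.2, 0.0, -0.1]
opening: 0.299
gripper_force: 0.0
```

carry_out:
  rows:
    - [[-0.03,-0.09,0.052,0,0,0,0.7],[-0.03,0,0.052,0,0,0,0.7],[-0.03,0,0.052,0,0,0,0.7],[-0.03,0,0.052,0,0,0,0.7],[0,0,0,0,0,0,0.7],[0,0,0,0,0,0,0.7],[0,0,0,0,0,0,0.7],[0,0,0,0,0,0,0.7],[0,0,0,0,0,0,0.7],[0,0,0,0,0,0,0.7]]

```text
time_s: 28.55
ee_pos: [0.5282, 0.1876, 0.0263]
orientation: [0.364, -0.593, 0.632, 0.341]
force: [-2.4, -8.3, 1.5]
opening: 0.303
gripper_force: 4.5
```

carry_out:
  rows:
    - [[-0.02,0,0.035,0,0,0,0.7],[0,0,0,0,0,0,0.7],[0,0,0,0,0,0,0.7],[0.2,0,-0.35,0,0,0,0.7],[0.4,0,-0.7,0,0,0,0.7],[0.4,0,-0.7,0,0,0,0.5],[0.4,0,-0.7,0,0,0,0],[0,0,-1,0,0.5,0,0],[0,0,-1,0,0.9,0,0],[0,0,-1,0,0.9,0,0]]

```text
time_s: 29.8
ee_pos: [0.5184, 0.0314, 0.0789]
orientation: [0.258, -0.639, 0.683, 0.242]
force: [0.8, -0.3, -0.5]
opening: 1.0
gripper_force: 0.0
```

```bash
python3 -c "
from h import *
go([.5274,.173,.25])
t=cam('top');g=cv2.cvtColor(t[0],cv2.COLOR_RGB2GRAY).astype(np.float32)
# dial disc centroid: bright pixels near expected centre
u=p(t,A+[0,0,.184]);x,y=map(int,u);m=g[y-14:y+15,x-14:x+15]>200
_,l,st,ce=cv2.connectedComponentsWithStats(m.astype(np.uint8));print(u,[(s_[4],c+[x-14,y-14]) for s_,c in zip(st,ce)])
for r in(10,12,15,19,21,23):
  print(r,[int(cv2.getRectSubPix(g,(1,1),tuple(map(float,p(t,A+[0,0,.184]+r/1000*(ex*np.cos(np.radians(a))-ey*np.sin(np.radians(a)))))))[0,0]) for a in range(30,200,5)])
"
```

```text
t 29.8 tcp [0.5184 0.0314 0.0789] op 1.0 gf 0.0 F [ 0.7756 -0.2929 -0.4923] j [-0.1426 -0.0157 -0.1226 -0.7205 -1.5414  0.1278]
rot units [-0.0025  5.1763 -0.0143]
shift now-axes [-7.3185  0.0133 -1.1486] target-axes [-4.729   0.0019 -5.7023]
[161.5662 196.1759] [(np.int32(406), array([160.1084, 195.2709])), (np.int32(435), array([161.8322, 196.6805]))]
10 [254, 254, 254, 254, 254, 254, 253, 254, 254, 254, 254, 254, 254, 254, 254, 254, 253, 253, 253, 253, 253, 253, 251, 250, 246, 236, 226, 229, 239, 246, 249, 252, 253, 253]
12 [254, 254, 254, 253, 253, 253, 254, 254, 254, 253, 254, 254, 253, 254, 254, 254, 253, 253, 253, 253, 253, 253, 252, 249, 242, 234, 227, 225, 238, 248, 251, 253, 253, 254]
15 [254, 253, 253, 251, 251, 252, 253, 253, 253, 253, 253, 253, 253, 253, 253, 253, 253, 253, 253, 253, 253, 253, 253, 253, 251, 245, 243, 246, 250, 253, 253, 253, 254, 254]
19 [253, 251, 234, 202, 211, 241, 247, 248, 250, 251, 250, 248, 249, 251, 251, 251, 250, 247, 245, 249, 250, 252, 251, 252, 252, 248, 241, 244, 250, 253, 253, 252, 251, 252]
21 [252, 249, 224, 172, 162, 217, 232, 227, 233, 244, 242, 229, 239, 247, 245, 240, 238, 234, 230, 234, 240, 240, 244, 247, 247, 244, 242, 246, 251, 251, 249, 247, 247, 249]
23 [234, 238, 207, 148, 134, 175, 211, 183, 187, 219, 228, 214, 219, 234, 226, 214, 211, 211, 209, 207, 210, 209, 212, 204, 214, 228, 235, 237, 238, 243, 241, 241, 239, 243]
```

carry_out:
  rows:
    - [[-0.66,0,-0.75,0,0.9,0,0],[-0.56,0,-0.83,0,0.9,0,0],[-0.45,0,-0.89,0,0.9,0,0],[-0.34,0,-0.94,0,0.9,0,0],[-0.2,0,-0.98,0,0.9,0,0],[-0.1,0,-1,0,0.68,0,0],[-1,0,0,0,0,0,0],[-1,0,0,0,0,0,0],[-1,0,0,0,0,0,0],[-1,0,0,0,0,0,0]]

```text
time_s: 31.1
ee_pos: [0.5256, 0.1526, 0.2583]
orientation: [0.001, -0.684, 0.729, 0.002]
force: [0.2, -0.0, 0.6]
opening: 0.999
gripper_force: 0.0
```

```bash
python3 -c "
from h import *
go([.5266,.1722,.12])"
```

```text
t 31.1 tcp [0.5256 0.1526 0.2583] op 0.999 gf 0.0 F [ 0.2051 -0.0487  0.5624] j [ 0.6471 -0.0833  0.0795 -0.0036 -1.7326 -0.7114]
rot units [0.0108 0.0243 0.002 ]
shift now-axes [-0.6398  0.002   4.6134] target-axes [-0.6555  0.0091  4.6112]
```

carry_out:
  rows:
    - [[-0.65,0,0.2,0,0,0,0],[0,0,0.6,0,0,-1,0],[0,0,0.6,0,0,-1,0],[0,0,0.6,0,0,-1,0],[0,0,0.6,0,0,-1,0],[0,0,0.5,0,0,-1,0],[0,0,0.5,0,0,-1,0],[0,0,0.5,0,0,-1,0],[0,0,0.4,0,0,0,0],[0,0,0.1,0,0,0,0]]

```text
time_s: 32.35
ee_pos: [0.5268, 0.1708, 0.1197]
orientation: [-0.001, 0.946, -0.324, -0.001]
force: [0.3, -0.6, -0.5]
opening: 0.998
gripper_force: 0.0
```

```bash
python3 -c "
from h import *
go([.5266,.1722,.12])"
```

```text
t 32.35 tcp [0.5268 0.1708 0.1197] op 0.998 gf 0.0 F [ 0.2868 -0.6015 -0.5247] j [ 0.6744 -0.0777 -0.1678 -0.0026 -1.4806  0.236 ]
rot units [0.0039 0.019  6.9772]
shift now-axes [-0.0326 -0.0327 -0.0102] target-axes [-0.0453  0.0086 -0.0103]
```

carry_out:
  rows:
    - [[-0.03,-0.03,0,0,0,0,0.15],[0,0,0,0,0,0,0.2],[0,0,0,0,0,0,0.25],[0,0,0,0,0,0,0.3],[0,0,0,0,0,0,0.35],[0,0,0,0,0,0,0.4],[0,0,0,0,0,0,0.4],[0,0,0,0,0,0,0.4],[0,0,0,0,0,0,0.4],[0,0,0,0,0,0,0.4]]

```text
time_s: 33.6
ee_pos: [0.5274, 0.1727, 0.1217]
orientation: [-0.002, 0.946, -0.323, 0.0]
force: [-1.5, 1.9, 4.8]
opening: 0.656
gripper_force: 62.9
```

carry_out:
  rows:
    - [[0,0,0,0,0,0.5,0.4],[0,0,0,0,0,1,0.4],[0,0,0,0,0,1,0.4],[0,0,0,0,0,1,0.4],[0,0,0,0,0,1,0.4],[0,0,0,0,0,1,0.4],[0,0,0,0,0,1,0.4],[0,0,0,0,0,1,0.4],[0,0,0,0,0,1,0.4],[0,0,0,0,0,1,0.4]]

```text
time_s: 34.85
ee_pos: [0.5271, 0.1726, 0.1216]
orientation: [0.001, -0.545, 0.838, 0.001]
force: [-3.4, 2.4, 6.5]
opening: 0.658
gripper_force: 63.0
```

carry_out:
  rows:
    - [[0,0,0,0,0,1,0.4],[0,0,0,0,0,1,0.4],[0,0,0,0,0,1,0.4],[0,0,0,0,0,0.9,0.4],[0,0,0,0,0,0.5,0.4],[0,0,0,0,0,0,0.4],[0,0,0,0,0,0,0.4],[0,0,0,0,0,0,0.4],[0,0,0,0,0,0,0.4],[0,0,0,0,0,0,0.4]]

```text
time_s: 36.1
ee_pos: [0.5269, 0.1727, 0.1217]
orientation: [0.001, -0.268, 0.963, 0.001]
force: [-4.4, 2.3, 6.1]
opening: 0.662
gripper_force: 63.1
```

```bash
cat > dial.py <<'E'
from h import *
go([.5266,.1722,.12])
from scipy.ndimage import map_coordinates as mc
t=cam("top");g=cv2.cvtColor(t[0],cv2.COLOR_RGB2GRAY).astype(np.float32)
cv2.imwrite('pics/dial2.png',crop(t,135,172,52,48,12))
C0=A+[-.0008,-.0004,.184]
for r in(10,12,14,17,19,21,23):
  P=np.array([p(t,C0+r/1000*(ex*np.cos(a)-ey*np.sin(a))) for a in np.radians(range(110,215,5))])
  print(r,mc(g,[P[:,1],P[:,0]],order=1).astype(int).tolist())
E
python3 dial.py
```

```text
t 36.1 tcp [0.5269 0.1727 0.1217] op 0.662 gf 63.071197271347046 F [-4.4018  2.3196  6.1317] j [ 0.6772 -0.0784 -0.165  -0.0022 -1.482  -1.7044]
rot units [ 0.0097  0.0213 -6.8994]
shift now-axes [ 0.0175 -0.0072  0.0549] target-axes [0.0157 0.0102 0.055 ]
10 [33, 32, 32, 33, 36, 41, 46, 53, 64, 78, 92, 107, 120, 127, 134, 136, 137, 138, 138, 138, 137]
12 [31, 30, 31, 31, 35, 39, 42, 47, 55, 76, 98, 113, 128, 132, 136, 136, 136, 136, 136, 137, 136]
14 [34, 34, 34, 37, 39, 38, 37, 37, 51, 70, 98, 117, 129, 134, 137, 136, 136, 137, 137, 137, 137]
17 [35, 38, 43, 45, 41, 41, 39, 36, 39, 59, 84, 114, 127, 132, 134, 135, 132, 133, 136, 144, 152]
19 [37, 39, 42, 44, 45, 46, 42, 37, 38, 46, 69, 106, 122, 129, 131, 130, 124, 130, 153, 176, 199]
21 [39, 40, 44, 44, 46, 51, 47, 44, 41, 44, 64, 93, 113, 119, 121, 120, 116, 127, 169, 212, 239]
23 [39, 40, 41, 43, 45, 49, 52, 48, 45, 52, 69, 90, 102, 106, 110, 112, 113, 136, 178, 209, 229]
```

carry_out:
  rows:
    - [[0,0,0,0,0,0,0.2],[0,0,0,0,0,0,0],[0,0,0,0,0,0,0],[0,0,0,0,0,0,0],[0,0,-0.6,0,0,0,0],[0,0,-1,0,0,0,0],[0,0,-1,0,0,0,0],[0.52,-0.86,-0.4,0,0,0,0],[0.52,-0.86,0,0,0,0,0],[0.52,-0.86,0,0,0,0,0]]

```text
time_s: 37.4
ee_pos: [0.5272, 0.0809, 0.2125]
orientation: [0.001, -0.268, 0.963, 0.001]
force: [-0.0, -0.3, 0.1]
opening: 1.0
gripper_force: 0.0
```

carry_out:
  rows:
    - [[0.52,-0.86,0,0,0,0,0],[0.52,-0.86,0,0,0,0,0],[0.52,-0.86,0,0,0,0,0],[0,0,0,0,0,0,0],[0,0,0,0,0,0,0],[0,0,0,0,0,0,0],[0,0,0,0,0,0,0],[0,0,0,0,0,0,0],[0,0,0,0,0,0,0],[0,0,0,0,0,0,0]]

```text
time_s: 38.65
ee_pos: [0.5269, -0.0087, 0.2104]
orientation: [0.0, -0.268, 0.963, 0.001]
force: [0.0, 0.2, 0.4]
opening: 1.003
gripper_force: 0.0
```

```bash
python3 dial.py; python3 -c "
import cv2,numpy as np
from h import *
s=cam('side');d=cv2.imread('pics/dial2.png');print(d.shape)
o=np.zeros((600,800,3),np.uint8);o[:576,:470]=d[:,77:547];b=crop(s,258,195,33,60,10);o[:,470:]=b[:600,:330]
cv2.imwrite('pics/dial3.png',o)"
```

```text
t 38.65 tcp [ 0.5269 -0.0087  0.2104] op 1.003 gf 0.0 F [0.0432 0.2352 0.4379] j [ 0.3636 -0.1523 -0.0715 -0.0027 -1.6505 -1.3915]
rot units [ 0.0106  0.0184 -6.9014]
shift now-axes [-3.1024  5.1592  3.0295] target-axes [-6.0158  0.3961  3.0123]
10 [60, 60, 58, 55, 54, 54, 53, 53, 61, 72, 101, 139, 176, 208, 240, 246, 250, 253, 253, 253, 254]
12 [64, 65, 64, 62, 59, 58, 58, 57, 56, 76, 98, 148, 198, 224, 248, 250, 253, 253, 254, 254, 254]
14 [69, 69, 69, 67, 64, 61, 59, 58, 58, 71, 110, 161, 219, 239, 251, 252, 253, 253, 254, 254, 254]
17 [72, 70, 70, 69, 68, 64, 62, 58, 54, 73, 118, 183, 231, 249, 253, 253, 253, 253, 253, 254, 254]
19 [74, 74, 73, 73, 70, 66, 63, 60, 58, 69, 105, 185, 231, 249, 252, 252, 251, 250, 252, 253, 253]
21 [78, 77, 77, 72, 71, 70, 66, 62, 58, 63, 111, 189, 234, 246, 248, 248, 243, 239, 250, 251, 252]
23 [82, 80, 78, 74, 74, 71, 67, 63, 59, 65, 109, 182, 222, 228, 232, 235, 222, 214, 226, 232, 239]
(576, 624, 3)
```

carry_out:
  rows:
    - [[0.52,-0.86,0,0,0,0,0],[0.52,-0.86,0,0,0,0,0],[0.52,-0.86,0,0,0,0,0],[0.52,-0.86,0,0,0,0,0],[0.52,-0.86,0,0,0,0,0],[0,0,0,0,0,0,0],[0,0,0,0,0,0,0],[0,0,0,0,0,0,0],[0,0,0,0,0,0,0],[0,0,0,0,0,0,0]]

```text
time_s: 40.0
ee_pos: [0.5269, -0.1591, 0.21]
orientation: [0.001, -0.268, 0.963, 0.001]
force: [-0.5, 0.4, -0.0]
opening: 0.997
gripper_force: 0.0
```

```bash
python3 dial.py; python3 -c "
import cv2,numpy as np
from h import *
s=cam('side');d=cv2.imread('pics/dial2.png');print(d.shape)
o=np.zeros((600,800,3),np.uint8);o[:576,:470]=d[:,77:547];b=crop(s,258,195,33,60,10);o[:,470:]=b[:600,:330]
cv2.imwrite('pics/dial3.png',o)"
```

```text
t 40.0 tcp [ 0.5269 -0.1591  0.21  ] op 0.997 gf 0.0 F [-0.4763  0.3954 -0.0472] j [ 0.0697 -0.0891 -0.0144 -0.0028 -1.6451 -1.0971]
rot units [ 0.0094  0.0192 -6.8978]
shift now-axes [-5.6993  9.4486  3.0323] target-axes [-11.0198   0.7156   3.0008]
10 [150, 150, 149, 148, 149, 150, 151, 151, 151, 151, 151, 152, 153, 152, 151, 151, 151, 151, 151, 150, 150]
12 [150, 150, 150, 151, 151, 150, 150, 151, 151, 151, 151, 152, 153, 151, 150, 150, 151, 151, 152, 152, 152]
14 [150, 150, 151, 152, 152, 151, 151, 151, 152, 151, 151, 152, 152, 151, 150, 151, 151, 151, 152, 152, 152]
17 [150, 150, 151, 151, 151, 152, 150, 152, 153, 152, 152, 152, 153, 154, 154, 153, 151, 152, 152, 153, 151]
19 [151, 151, 152, 151, 152, 152, 153, 154, 152, 152, 152, 152, 153, 153, 153, 153, 151, 152, 153, 153, 151]
21 [150, 149, 150, 150, 151, 151, 152, 151, 150, 152, 154, 152, 153, 153, 151, 151, 151, 152, 152, 152, 151]
23 [149, 149, 149, 151, 153, 153, 152, 152, 152, 153, 154, 153, 153, 152, 153, 153, 153, 152, 153, 152, 150]
(576, 624, 3)
```

```bash
cat > dside.py <<'E'
from h import *
from scipy.ndimage import map_coordinates as mc
import sys
t=cam(sys.argv[1]);g=cv2.cvtColor(t[0],cv2.COLOR_RGB2GRAY).astype(np.float32)
C0=A+[-.0008,-.0004,.184]
print('ang',list(range(100,220,8)))
for r in(8,11,14,17,19,21,23):
  P=np.array([p(t,C0+r/1000*(ex*np.cos(a)-ey*np.sin(a))) for a in np.radians(range(100,220,8))])
  print(r,mc(g,[P[:,1],P[:,0]],order=1).astype(int).tolist())
E
python3 dside.py side
```

```text
ang [100, 108, 116, 124, 132, 140, 148, 156, 164, 172, 180, 188, 196, 204, 212]
8 [254, 252, 248, 240, 232, 231, 238, 247, 252, 254, 255, 255, 255, 255, 254]
11 [254, 254, 254, 250, 239, 230, 234, 246, 254, 254, 255, 255, 255, 255, 255]
14 [254, 254, 255, 254, 247, 224, 209, 243, 252, 252, 250, 250, 251, 252, 255]
17 [254, 254, 254, 253, 248, 212, 171, 194, 237, 229, 220, 222, 231, 224, 214]
19 [250, 241, 242, 232, 235, 190, 127, 141, 191, 184, 171, 172, 176, 169, 166]
21 [235, 207, 190, 180, 174, 152, 112, 99, 139, 140, 128, 130, 125, 109, 119]
23 [181, 153, 131, 117, 112, 115, 90, 75, 98, 98, 88, 93, 91, 78, 83]
```

carry_out:
  rows:
    - [[0.84,-0.62,0,0,0,0,0],[0.84,-0.62,0,0,0,0,0],[0.84,-0.62,0,0,0,0,0],[0.84,-0.62,0,0,0,0,0],[0.84,-0.62,0,0,0,0,0],[0.84,-0.62,0,0,0,0,0],[0.84,-0.62,0,0,0,0,0],[0.84,-0.62,0,0,0,0,0],[0.84,-0.62,0,0,0,0,0],[0,0,0,0,0,0,0]]

```text
time_s: 41.4
ee_pos: [0.4181, -0.4213, 0.2087]
orientation: [0.0, -0.267, 0.964, 0.002]
force: [0.3, 0.7, 0.5]
opening: 1.0
gripper_force: 0.0
```

```bash
python3 dside.py top; python3 dial.py; python3 -c "
import cv2,numpy as np
from h import *
s=cam('side');d=cv2.imread('pics/dial2.png')
o=np.zeros((600,800,3),np.uint8);o[:576,:470]=d[:,77:547];b=crop(s,258,195,33,60,10);o[:,470:]=b[:600,:330]
cv2.imwrite('pics/dial3.png',o)"
```

```text
ang [100, 108, 116, 124, 132, 140, 148, 156, 164, 172, 180, 188, 196, 204, 212]
8 [253, 253, 252, 251, 251, 244, 233, 231, 239, 246, 250, 252, 252, 253, 252]
11 [253, 253, 253, 253, 253, 248, 236, 216, 228, 247, 252, 252, 253, 253, 253]
14 [253, 253, 253, 253, 253, 252, 243, 235, 240, 251, 253, 253, 253, 253, 253]
17 [252, 252, 252, 251, 252, 253, 250, 235, 243, 251, 252, 253, 252, 253, 253]
19 [251, 250, 248, 245, 252, 253, 248, 216, 226, 250, 252, 250, 249, 253, 252]
21 [243, 240, 234, 236, 247, 250, 241, 178, 197, 244, 247, 243, 238, 250, 251]
23 [218, 215, 210, 210, 223, 227, 216, 157, 184, 224, 229, 228, 212, 228, 232]
t 41.45 tcp [ 0.4187 -0.4205  0.2088] op 0.999 gf 0.0 F [-0.6355  0.3819 -0.2218] j [-0.4519  0.0272  0.0971 -0.0027 -1.6425 -0.5778]
rot units [ 0.0151  0.019  -6.9144]
shift now-axes [-13.2585  15.0695   3.0233] target-axes [-19.9461  -2.3251   2.961 ]
10 [253, 253, 253, 253, 252, 251, 249, 244, 233, 222, 225, 236, 245, 248, 251, 252, 252, 253, 253, 253, 253]
12 [253, 253, 253, 253, 252, 252, 250, 242, 234, 226, 220, 234, 247, 250, 252, 252, 253, 253, 253, 253, 253]
14 [253, 253, 253, 253, 253, 252, 252, 249, 241, 236, 237, 242, 250, 252, 253, 253, 253, 253, 253, 253, 253]
17 [253, 252, 251, 251, 252, 253, 253, 252, 249, 238, 235, 245, 250, 252, 252, 253, 253, 252, 252, 253, 253]
19 [250, 248, 246, 246, 251, 252, 253, 252, 243, 221, 199, 233, 247, 251, 251, 251, 249, 249, 251, 253, 253]
21 [238, 235, 229, 238, 246, 251, 250, 249, 232, 186, 166, 208, 238, 245, 247, 246, 241, 236, 248, 250, 251]
23 [215, 211, 211, 209, 218, 230, 227, 227, 203, 164, 160, 195, 221, 225, 229, 231, 218, 211, 223, 229, 238]
```

View pics/dial3.png

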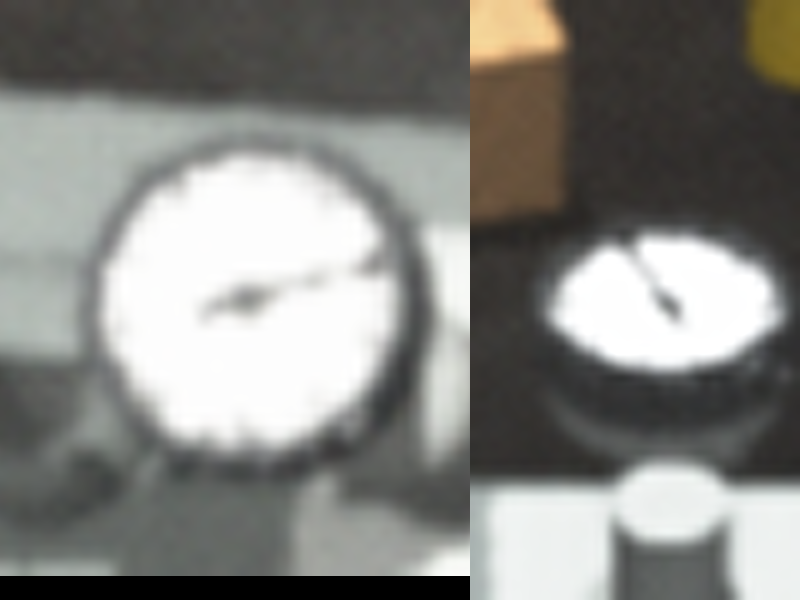

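The top crop shows hub (250,298), pointer end (340,273) and wedge (375,262) in one line within about 1°. The side view agrees, so I hand in.

```bash
python3 -c "
from rig import hand_in
print(hand_in())"
```

```text
the job is handed in; nothing more can be done
None
```

The job is handed in: the tall cylinder was pressed firmly home in the V-stop under the plunger, and the zero wedge lies within about 1° of the pointer; the arm finished well clear at 41 s, with no verdict returned.

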